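# Check a trolley tyre: switch the gauge on and hold it on the leaning valve

## Robot

A 6-joint arm with a two-finger parallel gripper is mounted at the origin on the work surface. World frame = base frame: x ahead of the robot, y to its left, z up, the work surface at z = 0. Lengths are in m, angles in rad, forces in N, time in s.
With the tool pointing down it reaches from about 0.225 to 0.875 m from the base axis. Payload 3.4 kg.
Tool frame: the origin (TCP) lies at the very end of the fingers, on their centre line; the grasp point (between the pads) lies 19 mm behind it; z points along the fingers, y is the direction in which the jaws open and shut (so a half turn about z gives the same grasp; the last joint's range is limited). The gripper opens to 85 mm and grips with 20 to 120 N. Pads are 22 mm wide; open, the fingers measure 114 mm over their backs; the gripper's body (76 mm by 85 mm) begins 54 mm behind the grasp point. The pads swing forward as they close: fully open they stand 13 mm farther back than shut.
Start: joints at [1.087, 0.276, 1.505, -0, 1.361, -0.121], TCP at [0.204, 0.538, 0.231] pointing down, gripper open.
Joint ranges: [-2.89, 2.89], [-0.75, 2.08], [0.22, 2.7], [-1.18, 4.32], [0.11, 2.71], [-2.7, 2.7]. Speed limits (rad/s): [2.57, 2.57, 3.14, 3.14, 3.14, 3.14].

## Interface

Orientations are given as a unit quaternion [w, x, y, z].
In Python, from rig import manip, eyes gives the robot as it stands. The module is installed in compiled form; this text tells all that it offers.
- The arm moves only by the tool servo_tool, never from a script. Its argument "deltas" is one flat list of numbers, 6 for each row, row after row: the shift along the tool's x, y, z in cm, then the turn, a rotation vector about the tool's x, y, z in degrees. A call has 1 to 20 rows; each row shifts and turns the pose as measured when the row begins, along the tool's axes as they then stand; what a row does not reach is not made up. A row lasts 1/10 s, in which the tool goes at most 50 mm and 8.59 degrees, less where a joint would pass 70% of its speed; a pose out of reach is approached as far as the arm can. A call with a gripper value outside its range is refused whole. "jaw" is the finger opening in cm, from 0 to 8.54, set as the call begins (left out, the last holds). The fingers move at their own pace and stop on an object; "grip_force" is the grip in N (left out, the last holds). Time passes only in rows, so rows that do not move let the fingers close. It gives the time, the measured TCP pose, the force and the opening at its end, in the units of the state.
- manip.get_state(): the state, without advancing time (a new reading comes with each control period).
- eyes.get_image(name): name is "scene" or "top" or "wrist"; returns (picture, depth): 400x640x3 uint8, red, green, blue; 400x640 float32, m along the optical axis (not along the pixel's ray), 0 where there is no reading.
- eyes.get_calibration(name): a dict with "camera_matrix" (3x3 intrinsics, pixels), "rvec" (rotation vector, rad) and "tvec" (3), from world to camera coordinates, as OpenCV has them. Camera axes: x right, y down, z forward; pixel columns grow to the right and rows downward; lengths in m; the calibration is good to about 2 mm. A picture is of the moment at which its call begins: read the wrist's pose just before it. get_calibration takes no time and is no camera call; for the wrist camera it gives the pose at the moment of the call.
- manip.sign_off(): hands the job in, once; it reports no verdict.
The state is a dict: "clock": time; "qpos": joint angles; "qd": joint speeds; "effort": joint torques, N m; "position": TCP position; "ee_rot": TCP orientation; "contact_force": force on the tool from outside, world axes, zero at the start; "moment": the same for the moment, N m; "width": finger opening in m.
Only numpy, scipy, OpenCV 4.12 (cv2) and the standard library are available. Lean on these libraries where they do the work, as an engineer would, in place of code of your own. Each camera call takes 0.05 s, during which the arm holds its last target.

## Task

The trolley wheel lies flat on the bench with its valve cap off. Switch on the digital tyre gauge that stands in the tool block by pushing the button on its top fully in and letting it spring back, then lift the gauge out and press its chuck gently onto the wheel's valve, with the gauge straight in line with the leaning valve stem. Finish still holding it there, the chuck seated and lightly pressed, and leave the wheel and everything else on the bench where it lies.

Things in the scene. Friction and masses are not known exactly. Their poses are not given: they have to be found in the camera images.
- gauge: Digital tyre gauge, 110 g, standing chuck-down in the block. Origin: centre of the chuck's mouth, its lowest point; z up along the gauge. Upward: bright chuck 23 mm across, 17.5 mm long; steel neck 12.4 mm across; from z = 52 to 122 mm the black body, a rounded box 28 mm (x) by 38 mm (y), blank screen on its -x face. Its underside rests on the block's top.
- gauge_grip (a point): On the gauge's axis, 92 mm above its origin, 40 mm above the body's underside: a good height to grip the flat sides of the body, best across the 28 mm, closing along the gauge's x. The body's top is 30 mm and the button's top 37 mm above this point. Axes as the gauge's.
- button_top (a point): Centre of the top face of the gauge's round power button (14 mm across, standing 7 mm proud of the body's top); moves with the button. Axes as the gauge's.
- gauge_button (a joint): Travel of the power button along the gauge's length: 0 released, 0.004 m fully in. Sprung: about 1.5 N to start, 4.7 N fully in; it springs back by itself.
- seal_face (a point): Centre of the outer face of the round rubber seal inside the gauge's chuck, on the gauge's axis, 8.5 mm inside the mouth while nothing presses on it. This is what meets the valve's mouth. The bore is 11 mm wide and opens out to 17 mm at the mouth. Axes as the gauge's.
- gauge_seal (a joint): How far the chuck's rubber seal is squeezed in: 0 free, 0.004 m fully squeezed. About 1.5 N to start, then 2 N per mm; 9.5 N at 0.004.
- wheel: Pneumatic hand-trolley wheel with black ribbed tyre, 260 mm in diameter, 85 mm thick, 1.6 kg, lying loose and flat. Origin: centre of its underside, z up. White pressed-steel rim of 124 mm with a dished middle; hub tube 32 mm across, its top 84 mm above the bench. Its x axis points from the axle to the valve.
- valve: The wheel's valve stem, brass thread 8 mm in diameter for the top 16 mm, rubber 12.4 mm below that, its cap taken off. Origin: centre of its mouth, 34 mm from the wheel's axis and 88 mm above the bench. z points out of the mouth along the stem; the stem leans 22 degrees from upright, its mouth towards the axle.
- block: Fixed wooden tool block, 64 mm (x) by 180 mm (y), 65 mm tall. Origin: centre of its underside. The gauge stands in the 27 mm hole at y = +50 mm; the holes are 58 mm deep.
- screwdriver: Bystander: black-handled screwdriver standing in the block at its y = -30 mm, handle 28 mm across, top 140 mm above the bench. Origin: lower end of its shaft.
- nutdriver: Bystander: wooden-handled nut driver standing in the block at its y = -70 mm, handle 24 mm across, top 123 mm above the bench. Origin: lower end of its shaft.
- spanner: Bystander: steel spanner 135 mm long lying along its x. Origin: its middle, underside.
- hanger_tool: Bystander: red plastic derailleur hanger tool, a flat bar 170 mm long along its x, up to 30 mm high. Origin: its middle, underside.
- pad_a: Bystander: brake pad, 55 x 12 x 11 mm, lying along its x. Origin: its middle, underside.
- pad_b: Bystander: the other brake pad, the same.
- lube: Bystander: capped clear lube bottle, 36 mm across, 112 mm tall, upright. Origin: centre of its underside.
- valve_cap: Bystander: the valve's black dust cap, 12 mm across, 13 mm tall, standing. Origin: centre of its underside.
There are look-alikes about, which are no part of the job. Leave any pink look-alike of the gauge alone. Of the things that look like the block, take the one that is farthest to the robot's left at the start.

How it is judged:
On the way, in this order (a step that is already met when the one before it is completed fails the run):
1. the gauge's power button is pushed fully in (at least 3.2 of 4 mm) while the gauge stands in the block (value of joint gauge_button above 0.0032 m and height (world z) of gauge below 0.03 m), for 0.05 s.
2. the button is let out again and the gauge, held in the gripper, is lifted clear of the block (value of joint gauge_button below 0.001 m and height (world z) of gauge above 0.075 m and contact force between the fingers and gauge above 1 N), for 0.1 s.
At the end, for the whole second after the job is handed in: The gripper holds the gauge with its seal on the valve's mouth (centres within 3 mm), the gauge in line with the stem within 9 degrees, pressing on the valve with 1.5 to 20 N, the gauge still (under 20 mm/s) and out of the block, the wheel flat and within 30 mm of where it lay (distance between valve and seal_face below 0.003 m and angle between the z axis of gauge and the z axis of valve, either way round below 0.16 rad and contact force between gauge and valve between 1.5 and 20 N and contact force between the fingers and gauge above 1 N and contact force between gauge and block below 0.2 N and linear speed of gauge below 0.02 m/s and distance of wheel from where it was at the start of the episode below 0.03 m and angle between wheel's own z axis and vertical below 0.06 rad); the arm keeps its last pose, push and grip.
It fails at once if the gauge is rammed onto the valve (over 30 N) (contact force between gauge and valve above 30 N).
It fails at once if the wheel is shoved over 30 mm or tipped over 0.15 rad (distance of wheel from where it was at the start of the episode above 0.03 m or angle between wheel's own z axis and vertical above 0.15 rad).
It fails at once if a bystander is moved by more than 30 mm (distance of any of screwdriver, nutdriver, spanner, hanger_tool, pad_a, pad_b, lube, valve_cap from where it was at the start of the episode above 0.03 m).
It also fails if it takes over 58 s, if anything falls off the work surface, if the arm or the gripper's body presses on something with over 40 N, if the wrist force passes 120 N, or if a joint passes its speed limit or range.

## Working session

There is one attempt and no reset: what is moved stays moved. The work goes in short steps, Python scripts to look and compute and a tool call to move; the robot and the scene stay as the last step left them, time stands still between calls to the robot, and variables do not carry over. Pictures are saved under pics/ and viewed, and the job is handed in when it is done.

Besides the shell and the picture viewer there is one more tool, called after ">>>" by a JSON object that holds its "op" and its "data", one argument or row to a line. servo_tool: Moves the arm, as the interface text tells. Its arguments: {"type":"object","properties":{"deltas":{"type":"array","items":{"type":"number"}},"jaw":{"type":"number"},"grip_force":{"type":"number"}},"required":["deltas"]}

```bash
mkdir -p pics; python3 - <<'E'
from rig import manip, eyes
import cv2, numpy as np
print(manip.get_state())
for n in ["scene","top","wrist"]:
    c=eyes.get_calibration(n)
    im,d=eyes.get_image(n)
    cv2.imwrite(f"pics/{n}0.png",im[:,:,::-1]); np.savez(f"{n}0.npz",im=im,d=d,K=c["camera_matrix"],r=c["rvec"],t=c["tvec"])
    R=cv2.Rodrigues(np.array(c["rvec"]))[0]; print(n,-R.T@np.array(c["tvec"]).ravel(),R[2], c["camera_matrix"][0][0])
E
```

```text
{'clock': 0.0, 'qpos': array([ 1.08698786e+00,  2.76581834e-01,  1.50612427e+00,  9.57832503e-06,
        1.36070235e+00, -1.20978336e-01]), 'qd': array([ 0.00094729,  0.00099599,  0.00116186,  0.00087963, -0.0001148 ,
       -0.00164811]), 'effort': array([ 1.22555637e-03, -4.16771936e+01, -2.45802462e+01, -3.13109513e-04,
        1.10711652e-02,  1.39695871e-06]), 'position': array([0.20382364, 0.53710004, 0.23045075]), 'ee_rot': array([-2.74848893e-04,  1.80422509e-01,  9.83588783e-01, -8.65312308e-04]), 'contact_force': array([-0.06982176,  0.14401361,  0.07251796]), 'moment': array([ 0.00044832, -0.02689235, -0.02621957]), 'width': 0.08547870810996179}
scene [1.19512749 0.26964955 0.96927565] [-0.58158946 -0.24518211 -0.7756542 ] 516.490725372447
top [0.35797353 0.02318383 1.02143234] [ 0.21137637 -0.00920743 -0.97736137] 365.3065488761585
wrist [0.13579045 0.56289206 0.372912  ] [ 0.26475975 -0.10152085 -0.95895557] 314.1637038934505
```

View pics/scene0.png

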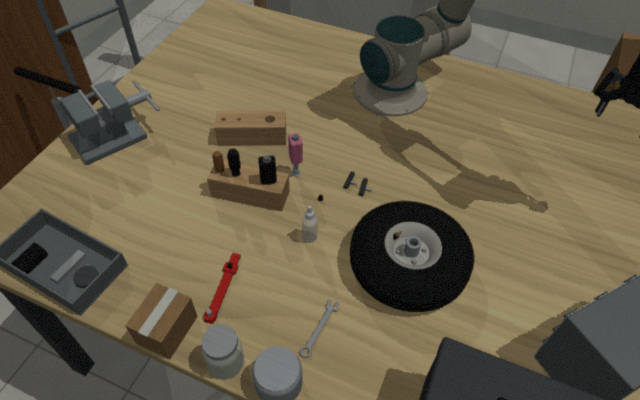

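View pics/top0.png

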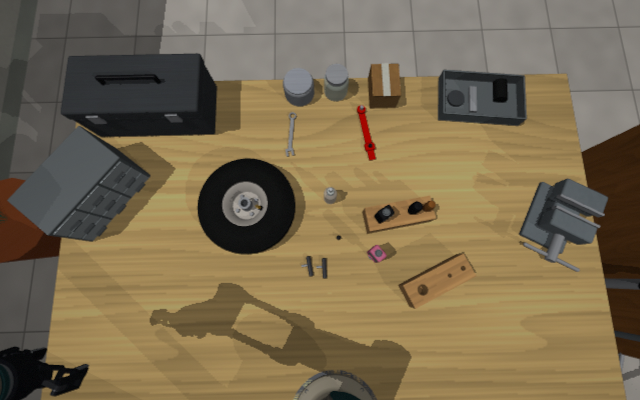

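View pics/wrist0.png

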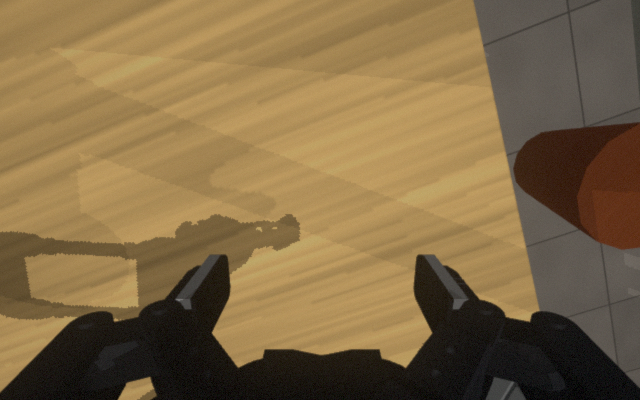

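```bash
cat > h.py <<'E'
import numpy as np, cv2
def load(n):
    z=np.load(n+".npz"); return z["im"],z["d"],z["K"],cv2.Rodrigues(z["r"])[0],z["t"].ravel()
def pts(n):
    im,d,K,R,t=load(n); v,u=np.mgrid[:d.shape[0],:d.shape[1]]
    c=np.stack([(u-K[0,2])/K[0,0]*d,(v-K[1,2])/K[1,1]*d,d],-1)
    P=(c-t)@R; P[d==0]=np.nan; return P
def ray(n,u,v):
    im,d,K,R,t=load(n); r=R.T@np.linalg.inv(K)@np.array([u,v,1.]); return -R.T@t, r/np.linalg.norm(r)
def plane(n,u,v,z):
    o,r=ray(n,u,v); return o+r*(z-o[2])/r[2]
def proj(n,P):
    im,d,K,R,t=load(n); c=R@np.array(P)+t; p=K@c; return p[:2]/p[2]
E
python3 - <<'E'
import cv2
from h import *
t=cv2.imread("pics/top0.png"); s=cv2.imread("pics/scene0.png")
a=cv2.resize(t[180:240,355:445],None,fx=8,fy=8,interpolation=cv2.INTER_CUBIC)
b=cv2.resize(s[140:215,200:310],None,fx=7,fy=7,interpolation=cv2.INTER_CUBIC)
c=cv2.resize(t[170:235,205:285],None,fx=8,fy=8,interpolation=cv2.INTER_CUBIC)
e=cv2.resize(s[210:280,370:460],None,fx=8,fy=8,interpolation=cv2.INTER_CUBIC)
for n,i in zip("abce",(a,b,c,e)): cv2.imwrite(f"pics/z_{n}.png",i)
P=pts("top0")
for u,v in [(386,213),(400,213),(437,280),(416,208),(246,204),(262,207),(331,190),(378,253),(291,135),(366,135),(310,266),(324,267),(339,238)]: print(u,v,P[v,u].round(3))
E
```

```text
386 213 [ 0.501 -0.135  0.14 ]
400 213 [ 0.512 -0.187  0.062]
437 280 [ 0.337 -0.268  0.066]
416 208 [ 0.512 -0.21   0.138]
246 204 [0.544 0.221 0.074]
262 207 [0.535 0.179 0.073]
331 190 [ 0.568 -0.003  0.111]
378 253 [ 0.405 -0.112  0.127]
291 135 [0.762 0.107 0.005]
366 135 [ 0.757 -0.115  0.004]
310 266 [0.381 0.057 0.013]
324 267 [0.377 0.019 0.012]
339 238 [ 0.455 -0.025  0.01 ]
```

View pics/z_a.png

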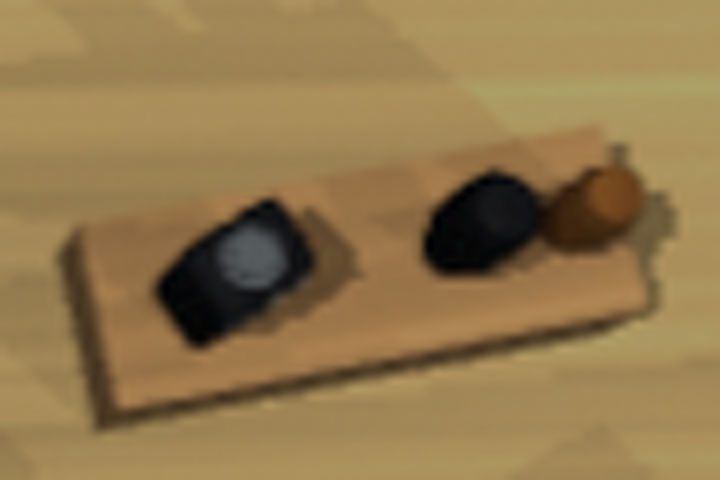

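View pics/z_b.png

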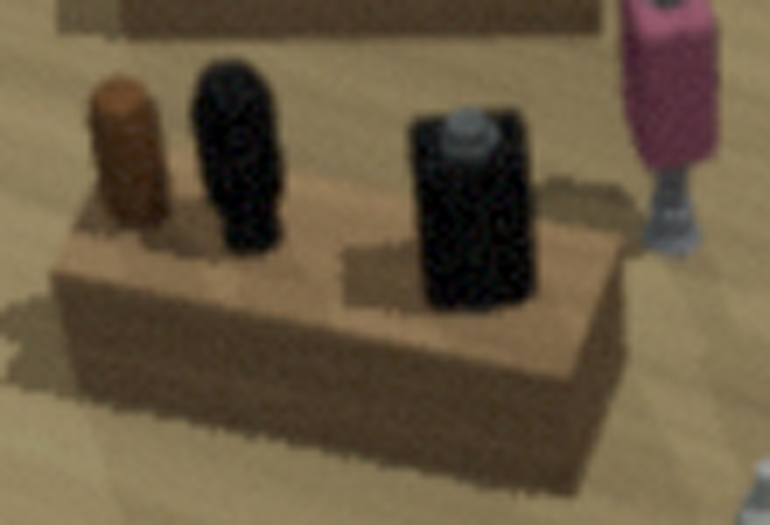

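View pics/z_c.png

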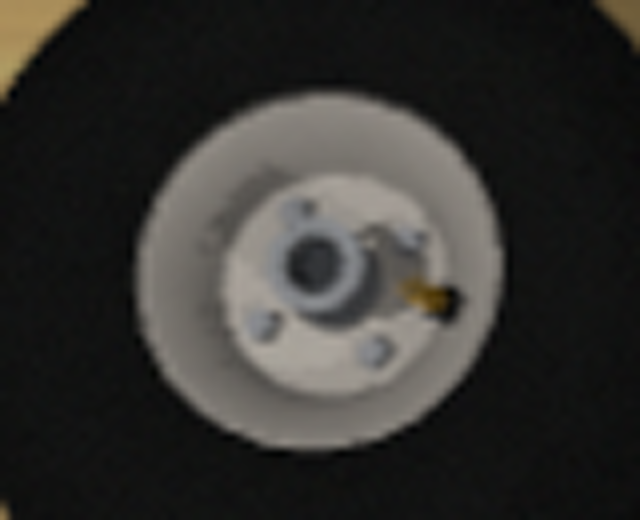

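View pics/z_e.png

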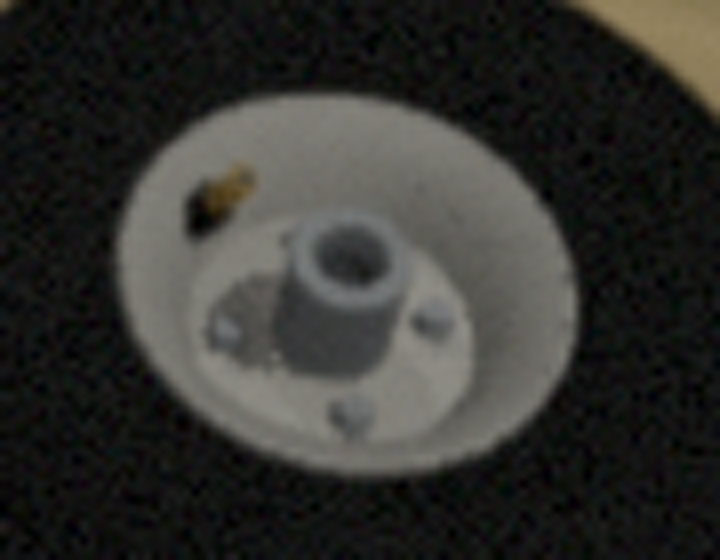

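>>> {"op": "servo_tool", "data": {
  "deltas": [-4, -2.1, -0.7, 0, 0, 0, -4, -2.1, -0.7, 0, 0, 0, -4, -2.1, -0.7, 0, 0, 0, -4, -2.1, -0.7, 0, 0, 0, -4, -2.1, -0.7, 0, 0, 0, -4, -2.1, -0.7, 0, 0, 0, -4, -2.1, -0.7, 0, 0, 0, -4, -2.1, -0.7, 0, 0, 0, -4, -2.1, -0.7, 0, 0, 0, -4, -2.1, -0.7, 0, 0, 0]
}}

```text
clock: 1.15
position: [0.5098, 0.1917, 0.2983]
ee_rot: [-0.003, 0.174, 0.985, -0.002]
contact_force: [0.6, 1.1, -0.6]
width: 0.0853
```

```bash
cat > snap.py <<'E'
from rig import manip, eyes
import cv2, numpy as np, sys
def snap(n,tag):
    c=eyes.get_calibration(n); im,d=eyes.get_image(n)
    cv2.imwrite(f"pics/{tag}.png",im[:,:,::-1]); np.savez(f"{tag}.npz",im=im,d=d,K=c["camera_matrix"],r=c["rvec"],t=c["tvec"])
    s=manip.get_state(); print(s["clock"],s["position"],s["ee_rot"],s["contact_force"],s["width"])
E
python3 -c "
from snap import *
snap('wrist','w1')"
```

```text
1.2 [0.51616758 0.18572787 0.29893723] [ 0.00129102  0.1769407   0.98421002 -0.00457817] [ 4.15032337 -3.11649171  1.85661767] 0.08519840459297821
```

View pics/w1.png

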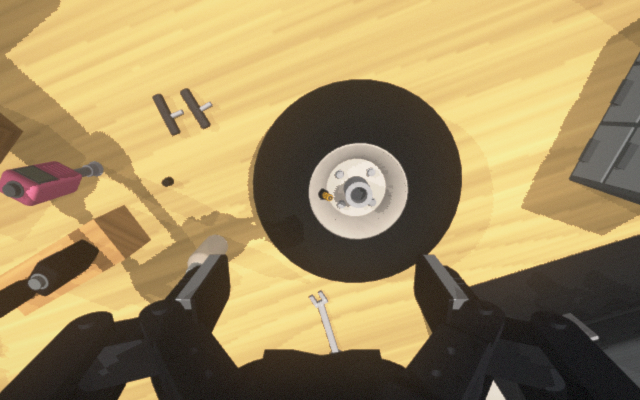

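```bash
python3 -c "
from snap import *
from h import *
snap('wrist','w2')
im=cv2.imread('pics/w2.png')
cv2.imwrite('pics/w2z.png',cv2.resize(im[130:250,290:420],None,fx=6,fy=5,interpolation=cv2.INTER_CUBIC))
cv2.imwrite('pics/w2y.png',cv2.resize(im[200:320,0:130],None,fx=6,fy=5,interpolation=cv2.INTER_CUBIC))
"
```

```text
1.25 [0.51327688 0.18891302 0.29830401] [-0.00098648  0.17752772  0.98411077 -0.00298815] [ 0.07179438  1.01676053 -0.7846553 ] 0.08544850957740678
```

View pics/w2z.png

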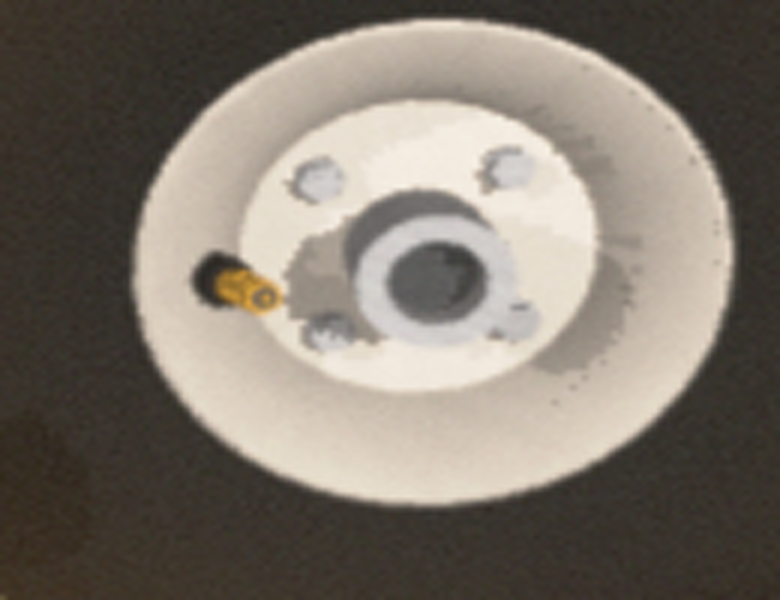

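View pics/w2y.png

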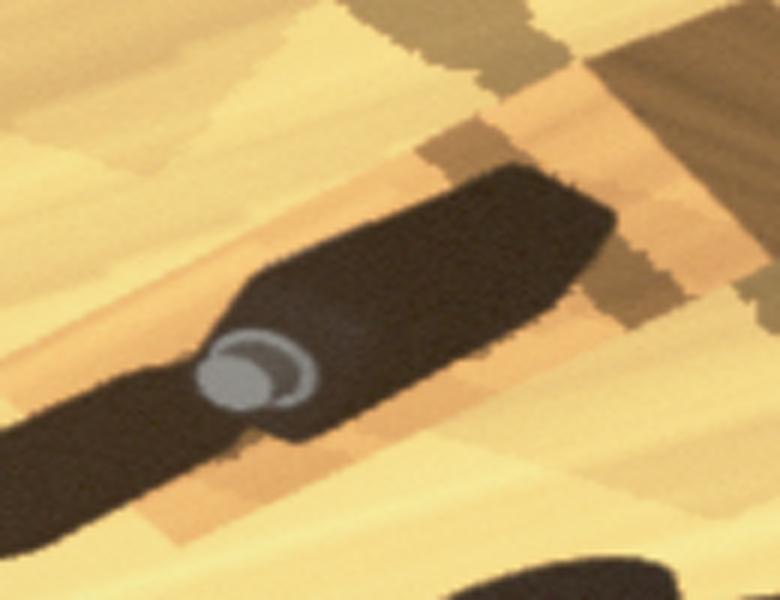

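```bash
python3 -c "
from h import *
v=plane('w2',333.8,189.0,.088); h=plane('w2',362.1,185.5,.084)
print('valve',v,'hub',h,'dist',np.linalg.norm((v-h)[:2]),np.degrees(np.arctan2(*(v-h)[1::-1])))
b=plane('w2',38.8,276.2,.142);print('button w',b)
print('button top',plane('top0',386.2,211.5,.142))
print('hub top view',plane('top0',205+318/8-.5,170+265/8-.5,.084))
print('mouth top',plane('top0',205+410/8-.5,170+288/8-.5,.088))
print('hub scene',plane('scene0',370+352/8-.5,210+262/8-.5,.084))
print('mouth scene',plane('scene0',370+248/8-.5,210+178/8-.5,.088))
print('button scene',plane('scene0',200+471/7-.5,140+122/7-.5,.142))
# tyre outline in wrist
im=load('w2')[0]
"
```

```text
valve [0.53668446 0.19116377 0.088     ] hub [0.54511947 0.2233397  0.084     ] dist 0.033263189398186295 -104.68970455975754
button w [ 0.5046711  -0.13701645  0.142     ]
button top [ 0.50407077 -0.13570412  0.142     ]
hub top view [0.54610103 0.22330023 0.084     ]
mouth top [0.53697185 0.19245716 0.088     ]
hub scene [0.54667188 0.22447205 0.084     ]
mouth scene [0.53515311 0.19186509 0.088     ]
button scene [ 0.5033234  -0.13629493  0.142     ]
```

>>> {"op": "servo_tool", "data": {
  "deltas": [-1.44, -4.19, 0, 0, 0, 0, -1.44, -4.19, 0, 0, 0, 0, -1.44, -4.19, 0, 0, 0, 0, -1.44, -4.19, 0, 0, 0, 0, -1.44, -4.19, 0, 0, 0, 0, -1.44, -4.19, 0, 0, 0, 0, -1.44, -4.19, 0, 0, 0, 0, -1.44, -4.19, 0, 0, 0, 0, 0, 0, 0, 0, 0, 8.5, 0, 0, 0, 0, 0, 8.5, 0, 0, 0, 0, 0, 8.5, 0, 0, 0, 0, 0, 8.5, 0, 0, 0, 0, 0, 8.5, 0, 0, 0, 0, 0, 8.5, 0, 0, 0, 0, 0, 8.5, 0, 0, 0, 0, 0, 8.5, 0, 0, 0, 0, 0, 0],
  "jaw": 0
}}

```text
clock: 2.95
position: [0.5005, -0.1708, 0.291]
ee_rot: [-0.007, 0.7, 0.714, -0.004]
contact_force: [0.4, -0.6, -0.1]
width: -0.0001
```

```bash
python3 -c "
from snap import *
snap('wrist','w3'); print(manip.get_state()['qpos'])"
```

```text
3.0 [ 0.50049428 -0.17072667  0.29092848] [-0.00743569  0.69898203  0.71509202 -0.00349689] [0.15077742 0.67060318 1.50040982] 4.6293161653787035e-05
[-0.45893686  0.18662332  1.4794508  -0.00204745  1.4918255  -0.48154293]
```

View pics/w3.png

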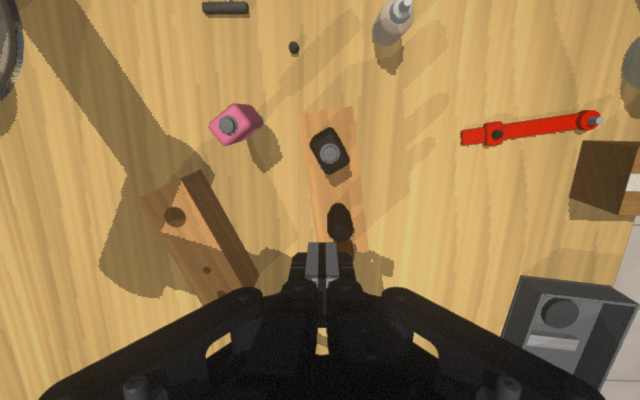

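```bash
python3 -c "
from h import *
im=cv2.imread('pics/w3.png')
cv2.imwrite('pics/w3z.png',cv2.resize(im[115:190,290:370],None,fx=8,fy=8,interpolation=cv2.INTER_CUBIC))
print(plane('w3',329,153,.142),proj('w3',[.504,-.1363,.142]))
P=pts('w3');print(P[153,329],P[145,325],P[160,335],P[135,325])
"
```

```text
[ 0.50381363 -0.137042    0.142     ] [329.22428003 152.19939744]
[ 0.50381355 -0.13704097  0.14200797] [ 0.49991914 -0.13053589  0.13500392] [ 0.50980089 -0.1444867   0.13476618] [ 0.49968636 -0.12143122  0.13336651]
```

View pics/w3z.png

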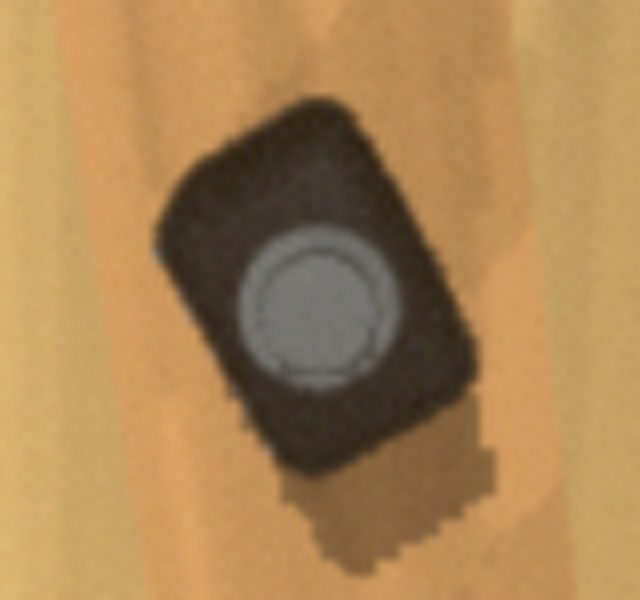

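```bash
python3 -c "
from h import *
P=pts('w3'); m=np.zeros(P.shape[:2],bool); m[110:190,290:370]=1
m&=(P[...,2]>.1325)&(P[...,2]<.1435)
q=P[m][:,:2]; print(len(q))
print(cv2.minAreaRect((q*1000).astype(np.float32)))
for a,b in [((365,125),(475,345)),((160,250),(285,465)),((200,160),(310,100)),((310,470),(465,385))]:
    A,B=[plane('w3',290+p[0]/8-.5,115+p[1]/8-.5,.135) for p in (a,b)]; d=B-A; print(A,B,np.degrees(np.arctan2(d[1],d[0])))
from scipy.spatial.transform import Rotation as Ro
q=[-0.00743569,0.69898203,0.71509202,-0.00349689]; R=Ro.from_quat([q[1],q[2],q[3],q[0]]).as_matrix(); print(R)
"
```

```text
969
((504.12091064453125, -137.4853515625), (26.22929573059082, 36.36227035522461), 31.357030868530273)
[ 0.50897645 -0.11666052  0.135     ] [ 0.52289044 -0.14187409  0.135     ] -61.10810058044795
[ 0.4853393  -0.13157491  0.135     ] [ 0.50069098 -0.15687644  0.135     ] -58.752747882983726
[ 0.48989016 -0.12107784  0.135     ] [ 0.50251999 -0.11397923  0.135     ] 29.338238985762047
[ 0.50371898 -0.15741332  0.135     ] [ 0.52191792 -0.14667332  0.135     ] 30.546734844649322
[[-0.02273766  0.99962095 -0.01552293]
 [ 0.99972495  0.02282378  0.00539363]
 [ 0.00574588 -0.01539602 -0.99986496]]
```

>>> {"op": "servo_tool", "data": {
  "deltas": [1.15, 0.15, 3.6, -0.9, -0.3, 0, 1.15, 0.15, 3.6, 0, 0, 0, 1.15, 0.1, 3.6, 0, 0, 0, 0, 0, 0, 0, 0, -7.3, 0, 0, 0, 0, 0, -7.3, 0, 0, 0, 0, 0, -7.3, 0, 0, 0, 0, 0, -7.3, 0, 0, 0, 0, 0, 0]
}}

```text
clock: 3.8
position: [0.5024, -0.1319, 0.1778]
ee_rot: [-0.001, 0.476, 0.88, 0.0]
contact_force: [0.2, -0.6, -0.3]
width: -0.0001
```

```bash
cat >> snap.py <<'E'
from scipy.spatial.transform import Rotation as Ro
def Rt():
    q=manip.get_state()["ee_rot"]; return Ro.from_quat([q[1],q[2],q[3],q[0]]).as_matrix()
def togo(p,Rg=None):
    s=manip.get_state(); R=Rt(); print("shift cm",((R.T@(np.array(p)-s["position"]))*100).round(2))
    if Rg is not None: print("rotvec deg",np.degrees(Ro.from_matrix(R.T@Rg).as_rotvec()).round(2))
def down(yaw_y):
    a=np.radians(yaw_y); y=np.array([np.cos(a),np.sin(a),0]); z=np.array([0,0,-1.]); return np.stack([np.cross(y,z),y,z],1)
E
python3 -c "
from snap import *
from h import *
snap('wrist','w4'); print(Rt().round(4)); togo([.5038,-.1367,.15],down(30.3))"
```

```text
3.85 [ 0.50239156 -0.13187817  0.17784966] [-5.73422198e-04  4.76737831e-01  8.79045205e-01  4.89269337e-04] [-1.19697549 -0.53305339 -0.23019763] -2.8689307522825014e-05
[[-5.454e-01  8.381e-01 -5.000e-04]
 [ 8.381e-01  5.454e-01  1.400e-03]
 [ 1.500e-03  3.000e-04 -1.000e+00]]
shift cm [-0.49 -0.15  2.78]
rotvec deg [ 0.02 -0.08  2.75]
```

View pics/w4.png

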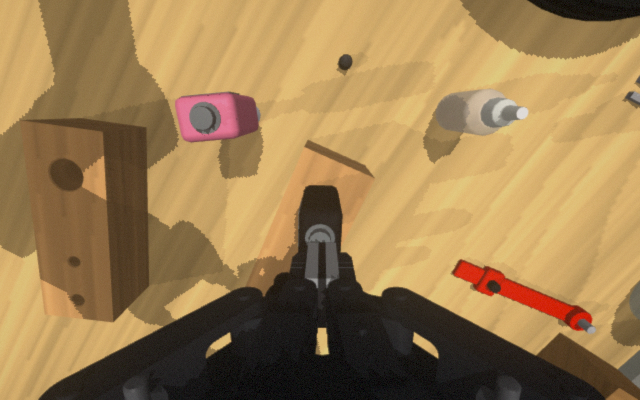

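>>> {"op": "servo_tool", "data": {
  "deltas": [-0.49, -0.15, 1.3, 0, 0, 2.5, 0, 0, 1.2, 0, 0, 0, 0, 0, 0.3, 0, 0, 0, 0, 0, 0.3, 0, 0, 0, 0, 0, 0, 0, 0, 0]
}}

```text
clock: 4.35
position: [0.504, -0.1361, 0.1459]
ee_rot: [-0.0, 0.497, 0.868, 0.001]
contact_force: [0.1, 0.2, 0.6]
width: 0.0003
```

```bash
python3 -c "
from snap import *
print(manip.get_state()['contact_force']);togo([.5038,-.1367,.142],down(30.3))"
```

```text
[0.12533303 0.2210873  0.64299309]
shift cm [-0.04 -0.05  0.39]
rotvec deg [ 0.06 -0.07  0.09]
```

>>> {"op": "servo_tool", "data": {
  "deltas": [0, 0, 0.3, 0, 0, 0, 0, 0, 0.2, 0, 0, 0]
}}

```text
clock: 4.55
position: [0.5046, -0.1362, 0.1414]
ee_rot: [0.0, 0.497, 0.868, 0.001]
contact_force: [-0.0, 0.6, 2.5]
width: 0.0001
```

>>> {"op": "servo_tool", "data": {
  "deltas": [0, 0, 0.15, 0, 0, 0]
}}

```text
clock: 4.65
position: [0.5047, -0.1361, 0.1402]
ee_rot: [0.001, 0.497, 0.868, 0.001]
contact_force: [-1.0, 0.7, 2.2]
width: 0.0002
```

>>> {"op": "servo_tool", "data": {
  "deltas": [0, 0, 0.15, 0, 0, 0]
}}

```text
clock: 4.75
position: [0.5049, -0.1361, 0.1391]
ee_rot: [0.001, 0.497, 0.868, 0.001]
contact_force: [-1.3, 0.6, 3.7]
width: 0.0001
```

Contact; continue to bottom.

>>> {"op": "servo_tool", "data": {
  "deltas": [0, 0, 0.15, 0, 0, 0]
}}

```text
clock: 4.85
position: [0.5051, -0.1361, 0.1381]
ee_rot: [0.001, 0.497, 0.868, 0.001]
contact_force: [-0.6, 0.7, 4.1]
width: 0.0001
```

>>> {"op": "servo_tool", "data": {
  "deltas": [0, 0, 0.15, 0, 0, 0]
}}

```text
clock: 4.95
position: [0.5057, -0.1362, 0.1378]
ee_rot: [0.002, 0.497, 0.868, 0.001]
contact_force: [-2.3, 1.9, 13.9]
width: 0.0001
```

>>> {"op": "servo_tool", "data": {
  "deltas": [0, 0, 0.1, 0, 0, 0]
}}

```text
clock: 5.05
position: [0.5062, -0.1361, 0.1381]
ee_rot: [0.003, 0.497, 0.868, 0.002]
contact_force: [-1.8, 1.5, 8.2]
width: 0.0002
```

>>> {"op": "servo_tool", "data": {
  "deltas": [0, 0, -1.0, 0, 0, 0, 0, 0, -2.5, 0, 0, 0, 2.5, 0, -2.5, 0, 0, 0, 0, 0, -2.5, 0, 0, 0, 0, 0, 0, 0, 0, 0],
  "jaw": 6
}}

```text
clock: 5.55
position: [0.4931, -0.1146, 0.2262]
ee_rot: [0.003, 0.497, 0.868, 0.002]
contact_force: [0.7, 0.0, -0.1]
width: 0.0601
```

```bash
python3 -c "
from snap import *
from h import *
snap('wrist','w5')
im=cv2.imread('pics/w5.png')
cv2.imwrite('pics/w5z.png',cv2.resize(im[130:330,230:410],None,fx=4,fy=3,interpolation=cv2.INTER_CUBIC))
P=pts('w5')
m=(P[...,2]>.1325)&(P[...,2]<.1435)&(np.hypot(P[...,0]-.504,P[...,1]+.137)<.03)
q=P[m][:,:2]; print(len(q),cv2.minAreaRect((q*1000).astype(np.float32)))
m&=(P[...,2]>.1385); print(P[m].mean(0),P[m][:,2].max(), m.sum())
"
```

```text
5.6 [ 0.49163313 -0.11393249  0.22431446] [0.00127672 0.49726661 0.86759559 0.00147485] [-0.62181044 -0.30034783 -0.13421105] 0.059803974640591624
1254 ((503.88604736328125, -137.2705078125), (26.219482421875, 35.652122497558594), 31.227201461791992)
[ 0.5038526  -0.13710303  0.1415195 ] 0.14347508483014013 242
```

View pics/w5z.png

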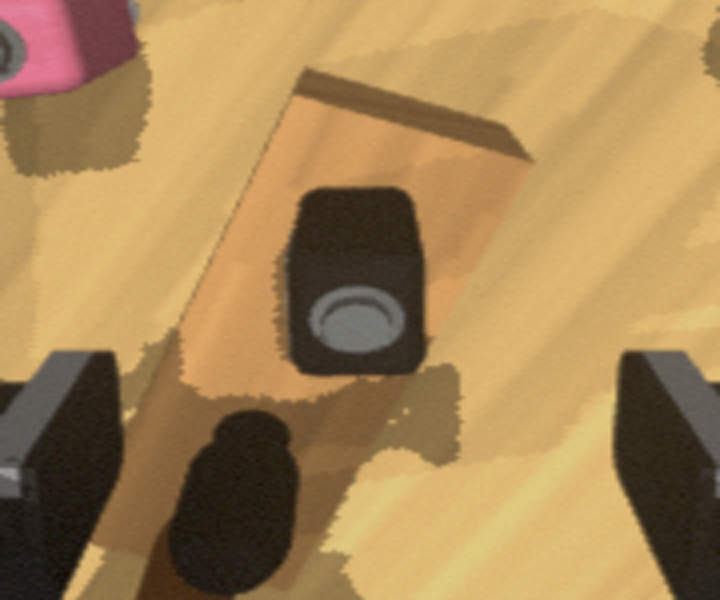

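```bash
python3 -c "
from snap import *
togo([.5039,-.137,.087],down(30.7))"
```

```text
shift cm [-2.6  -0.16 13.73]
rotvec deg [ 0.22  0.04 -0.34]
```

>>> {"op": "servo_tool", "data": {
  "deltas": [-2.6, -0.16, 2.0, 0.2, 0, -0.3, 0, 0, 2.0, 0, 0, 0, 0, 0, 1.5, 0, 0, 0, 0, 0, 0, 0, 0, 0]
}}

```text
clock: 6.0
position: [0.5025, -0.1379, 0.1645]
ee_rot: [-0.001, 0.495, 0.869, -0.0]
contact_force: [-0.7, -0.7, 0.3]
width: 0.0598
```

```bash
python3 -c "
from snap import *
togo([.5039,-.137,.087],down(30.7))"
```

```text
shift cm [-0.01  0.18  7.75]
rotvec deg [-0.12 -0.1  -0.03]
```

>>> {"op": "servo_tool", "data": {
  "deltas": [0, 0.18, 2.5, 0, 0, 0, 0, 0, 2.5, 0, 0, 0, 0, 0, 2.0, 0, 0, 0, 0, 0, 0.5, 0, 0, 0, 0, 0, 0, 0, 0, 0]
}}

```text
clock: 6.5
position: [0.5036, -0.1373, 0.0862]
ee_rot: [-0.002, 0.495, 0.869, -0.001]
contact_force: [0.7, 0.3, 0.5]
width: 0.0602
```

```bash
python3 -c "
from snap import *
print(manip.get_state()['contact_force']);togo([.5039,-.137,.087],down(30.7))"
```

```text
[0.72831486 0.28709145 0.47086214]
shift cm [ 0.02  0.04 -0.08]
rotvec deg [-0.2  -0.19 -0.07]
```

>>> {"op": "servo_tool", "data": {
  "deltas": [0, 0, 0, 0.2, 0.2, 0, 0, 0, 0, 0, 0, 0, 0, 0, 0, 0, 0, 0, 0, 0, 0, 0, 0, 0, 0, 0, 0, 0, 0, 0],
  "jaw": 1.5,
  "grip_force": 45
}}

```text
clock: 7.0
position: [0.5058, -0.1382, 0.0896]
ee_rot: [-0.002, 0.495, 0.869, -0.001]
contact_force: [-1.0, -0.4, -1.2]
width: 0.0275
```

```bash
python3 -c "
from snap import *
s=manip.get_state();print(s['contact_force'],s['width'],s['position']);togo([.5039,-.137,.087],down(30.7))"
```

```text
[-0.97640686 -0.36711541 -1.21034638] 0.027513300643282633 [ 0.50576932 -0.13821976  0.08963085]
shift cm [ 0.2  -0.1   0.26]
rotvec deg [-0.21 -0.13 -0.06]
```

>>> {"op": "servo_tool", "data": {
  "deltas": [0, 0, -1, 0, 0, 0, 0, 0, -2, 0, 0, 0, 0, 0, -3, 0, 0, 0, 0, 0, -3, 0, 0, 0, 0, 0, -3, 0, 0, 0, 0, 0, -3, 0, 0, 0, 0, 0, -1, 0, 0, 0, 0, 0, 0, 0, 0, 0]
}}

```text
clock: 7.8
position: [0.5053, -0.1376, 0.2593]
ee_rot: [-0.002, 0.495, 0.869, -0.001]
contact_force: [-0.5, 0.5, -1.6]
width: 0.0273
```

```bash
python3 -c "
from snap import *
snap('scene','s6');snap('wrist','w6')
im=cv2.imread('pics/s6.png')
cv2.imwrite('pics/s6z.png',cv2.resize(im[20:220,180:380],None,fx=3,fy=3,interpolation=cv2.INTER_CUBIC))
"
```

```text
7.85 [ 0.50507365 -0.13751388  0.25856479] [-0.00233025  0.49510756  0.86882795 -0.00103574] [ 1.17292919 -0.26788839 -1.55908579] 0.027690296345814873
7.9 [ 0.50441861 -0.13730254  0.2572864 ] [-0.00364778  0.4951588   0.86879398 -0.00121389] [-0.24151798  0.58498948 -2.29033313] 0.02794026953979845
```

View pics/s6z.png

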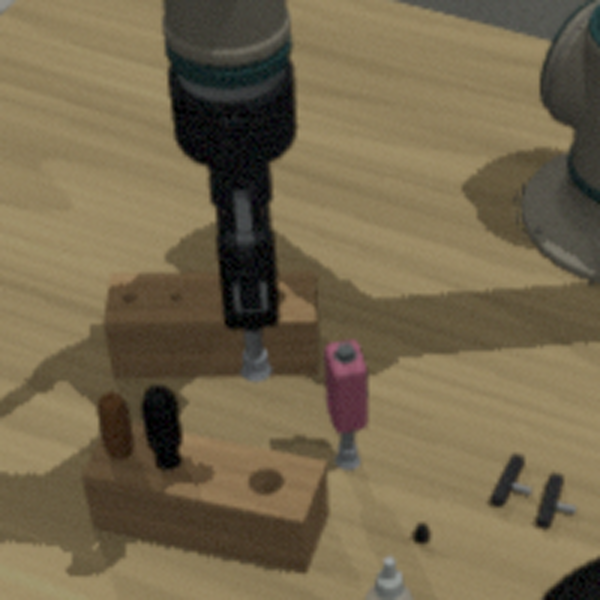

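View pics/w6.png

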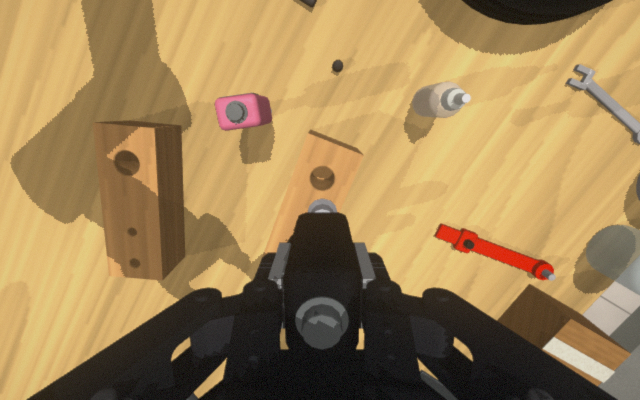

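```bash
python3 -c "
from snap import *
from h import *
P=pts('w6'); p=np.array([ 0.50441861,-0.13730254,0.2572864]); q=[-0.00364778,0.4951588,0.86879398,-0.00121389]
R=Ro.from_quat([q[1],q[2],q[3],q[0]]).as_matrix()
T=(P-p)@R
for u,v in [(322,325),(312,320),(332,320),(322,205),(318,206),(322,290),(322,260)]: print(u,v,(T[v,u]*1000).round(1))
im=cv2.imread('pics/w6.png')
cv2.imwrite('pics/w6z.png',cv2.resize(im[190:360,260:390],None,fx=5,fy=3.5,interpolation=cv2.INTER_CUBIC))
"
```

```text
322 325 [  3.6  -0.1 -55.7]
312 320 [  4.8  -3.4 -54.7]
332 320 [  5.1   3.2 -55.2]
322 205 [ 7.4  0.3 65.8]
318 206 [ 7.  -2.5 64.7]
322 290 [ 12.3  -0.1 -48.8]
322 260 [ 18.7  -0.  -39. ]
```

View pics/w6z.png

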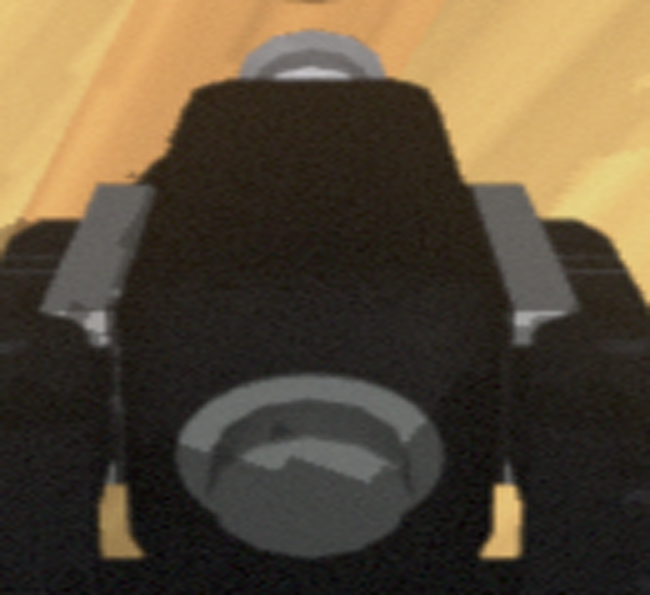

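```bash
python3 -c "
from snap import *
from h import *
P=pts('w6'); p=np.array([ 0.50441861,-0.13730254,0.2572864]); q=[-0.00364778,0.4951588,0.86879398,-0.00121389]
R=Ro.from_quat([q[1],q[2],q[3],q[0]]).as_matrix()
T=(P-p)@R*1000
for v in range(197,350,4): print(v,T[v,322].round(1), T[v,312].round(1),T[v,332].round(1))
"
```

```text
197 [-22.6   0.7 192.8] [-22.8 -10.4 193.4] [-22.3  11.8 191.8]
201 [ 9.1  0.3 69.8] [-27.2 -10.4 192.6] [-27.   11.9 191.8]
205 [ 7.4  0.3 65.8] [ 5.7 -6.8 71.2] [ 5.9  7.5 70.6]
209 [ 7.8  0.3 55.6] [ 4.  -6.7 67.2] [ 4.1  7.4 67. ]
213 [18.6  0.1 15.3] [18.5 -5.2 15.4] [18.7  5.5 15.1]
217 [18.1  0.1 10.4] [18.3 -5.   9.5] [18.5  5.2  9. ]
221 [19.   0.1  1.8] [18.6 -4.9  2.9] [18.4  5.1  3.5]
225 [18.4  0.1 -2.1] [18.6 -4.7 -2.7] [18.8  4.8 -3.1]
229 [18.9  0.1 -8.6] [18.6 -4.6 -7.8] [18.6  4.7 -7.8]
233 [ 18.9   0.  -13.5] [ 18.4  -4.5 -12.2] [ 18.6   4.5 -12.6]
237 [ 18.6   0.  -17.3] [ 18.8  -4.3 -17.7] [ 18.7   4.4 -17.5]
241 [ 19.2   0.  -22.8] [ 18.8  -4.2 -21.9] [ 19.2   4.2 -22.8]
245 [ 19.   -0.  -26.4] [ 18.7  -4.1 -25.7] [ 19.    4.  -26.5]
249 [ 18.9  -0.  -29.9] [ 18.5  -4.  -29.2] [ 18.9   3.9 -30.1]
253 [ 18.7  -0.  -33.2] [ 19.   -3.9 -33.7] [ 19.2   3.8 -34.3]
257 [ 19.4  -0.  -38. ] [ 18.7  -3.8 -36.6] [ 18.5   3.7 -36.2]
261 [ 19.1  -0.  -40.4] [ 18.7  -3.7 -39.8] [ 19.6   3.5 -41.4]
265 [ 18.8  -0.1 -43. ] [ 18.7  -3.6 -42.9] [ 18.8   3.5 -43. ]
269 [ 17.8  -0
[... 629 characters left out ...]
 [  7.6  -0.1 -52.8] [  6.   -3.5 -50.5] [  6.2   3.4 -50.7]
313 [  7.5  -0.1 -54.8] [  6.1  -3.4 -52.9] [  5.7   3.3 -52.3]
317 [  5.7  -0.1 -54.5] [  6.5  -3.4 -55.4] [  5.4   3.3 -54.1]
321 [  4.3  -0.1 -54.6] [  5.1  -3.4 -55.7] [  4.2   3.3 -54.6]
325 [  3.6  -0.1 -55.7] [  3.2  -3.4 -55.2] [  2.5   3.3 -54.3]
329 [  1.6  -0.1 -55.2] [  1.   -3.4 -54.4] [  1.1   3.3 -54.6]
333 [ -0.3  -0.1 -54.9] [ -0.9  -3.4 -54.1] [ -1.1   3.3 -53.9]
337 [ -1.1  -0.1 -55.8] [ -2.2  -3.4 -54.5] [ -2.    3.3 -54.7]
341 [ -3.9  -0.  -54.4] [ -3.8  -3.5 -54.5] [ -3.5   3.3 -54.8]
345 [ -4.7  -0.1 -55.3] [ -4.5  -3.4 -55.7] [ -4.9   3.3 -55.2]
349 [-12.1  -0.  -48.9] [-13.3  -3.7 -47.6] [-12.8   3.7 -48.1]
```

>>> {"op": "servo_tool", "data": {
  "deltas": [2, 1.5, 0, 0, 0, 0, 3.5, 2.6, 0, 0, 0, 0, 3.5, 2.6, 0, 0, 0, 0, 3.5, 2.6, 0, 0, 0, 0, 3.5, 2.6, 0, 0, 0, 0, 3.5, 2.6, 0, 0, 0, 0, 3.5, 2.6, 0, 0, 0, 0, 3.5, 2.6, 0, 0, 0, 0, 2.2, 1.6, 0, 0, 0, 0, 0, 0, 0, 0, 0, 0]
}}

```text
clock: 8.9
position: [0.5341, 0.2298, 0.2338]
ee_rot: [-0.02, 0.498, 0.867, -0.012]
contact_force: [-0.7, -1.1, -1.0]
width: 0.0275
```

```bash
cat >> snap.py <<'E'
def valveR(az=-106.5,yaw=30):
    l=np.radians(22); a=np.radians(az+180); zv=np.array([np.sin(l)*np.cos(a),np.sin(l)*np.sin(a),np.cos(l)])
    z=-zv; y=np.array([np.cos(np.radians(yaw)),np.sin(np.radians(yaw)),0]); y=y-y@z*z; y/=np.linalg.norm(y)
    return np.stack([np.cross(y,z),y,z],1), zv
E
python3 -c "
from snap import *
Rg,zv=valveR(); V=np.array([.5365,.1915,.088]); print(zv)
snap('wrist','w7'); print(manip.get_state()['qpos'])
togo(V+zv*.1055,Rg)"
```

```text
[0.10639402 0.35918019 0.92718385]
8.95 [0.53358707 0.22806334 0.23342255] [-0.01994283  0.4978923   0.86691556 -0.01276523] [ 0.04568254  0.32420412 -1.75787648] 0.02762881034252115
[ 0.27722347  0.30740585  1.45494617  0.0108701   1.42537386 -0.25274073]
shift cm [-0.7   1.49  4.69]
rotvec deg [ 13.29 -16.58   2.89]
```

View pics/w7.png

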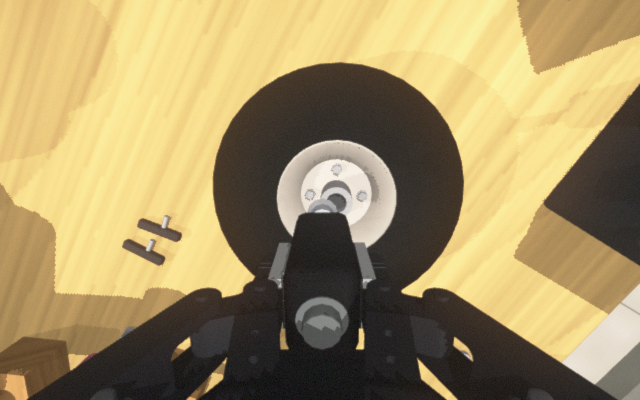

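>>> {"op": "servo_tool", "data": {
  "deltas": [0, 0, 0, 4.4, -5.5, 1, 0, 0, 0, 4.4, -5.5, 1, 0, 0, 0, 4.4, -5.5, 1, 0, 0, 0, 0, 0, 0, 0, 0, 0, 0, 0, 0]
}}

```text
clock: 9.45
position: [0.5316, 0.2201, 0.228]
ee_rot: [0.047, 0.509, 0.837, -0.195]
contact_force: [-1.0, 0.1, -0.6]
width: 0.0276
```

```bash
python3 -c "
from snap import *
Rg,zv=valveR(); V=np.array([.5365,.1915,.088])
snap('wrist','w8');snap('scene','s8')
togo(V+zv*.1055,Rg)
im=cv2.imread('pics/s8.png')
cv2.imwrite('pics/s8z.png',cv2.resize(im[130:300,340:480],None,fx=5,fy=3.5,interpolation=cv2.INTER_CUBIC))"
```

```text
9.5 [0.53143299 0.21993739 0.2278103 ] [ 0.04705127  0.50951433  0.83669944 -0.19523158] [ 0.27611212  0.02035242 -1.3560072 ] 0.027548802249163784
9.55 [0.53146927 0.21957845 0.22846484] [ 0.04730928  0.50996279  0.83647114 -0.19497646] [-0.62298958 -1.05238602 -0.25105429] 0.02757660641025604
shift cm [1.23 3.   3.36]
rotvec deg [-1.14  0.48 -0.48]
```

View pics/w8.png

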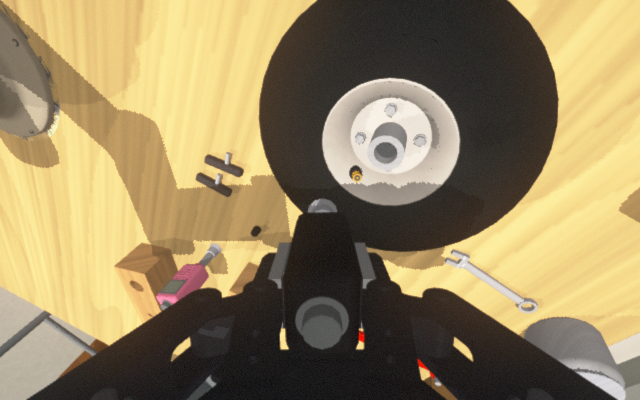

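View pics/s8z.png

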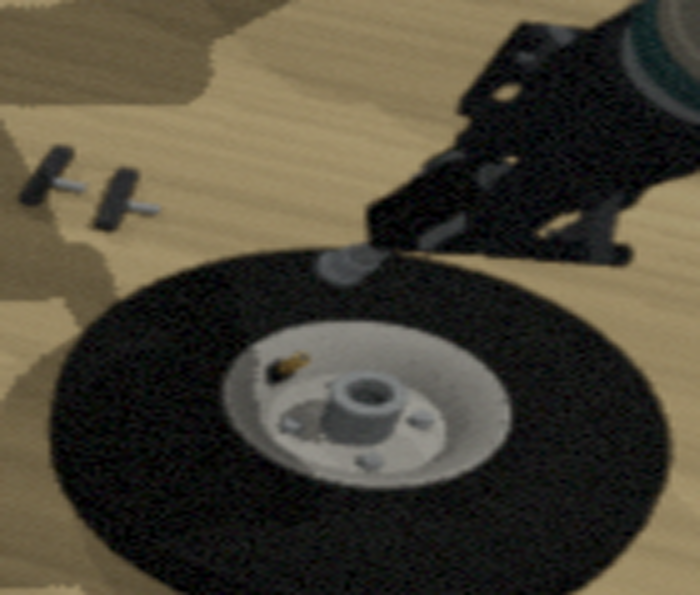

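```bash
python3 -c "
from h import *
im=cv2.imread('pics/w8.png')
cv2.imwrite('pics/w8z.png',cv2.resize(im[110:200,320:430],None,fx=7,fy=6,interpolation=cv2.INTER_CUBIC))"
```

```text
(no output)
```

View pics/w8z.png

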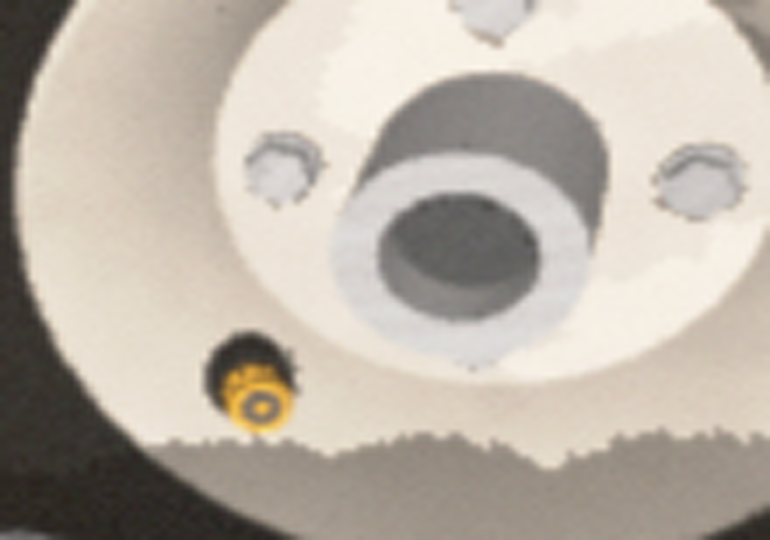

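```bash
python3 -c "
from h import *
v=plane('w8',357.1,177.2,.088); h=plane('w8',385.4,152.3,.084)
d=(v-h)[:2]; print(v,h,np.linalg.norm(d),np.degrees(np.arctan2(d[1],d[0])))
print(pts('w8')[177,357], pts('w8')[137,385])
from snap import Ro
# chuck mouth predicted in scene
p=np.array([0.53143299,0.21993739,0.2278103]); q=[0.04705127,0.50951433,0.83669944,-0.19523158]; R=Ro.from_quat([q[1],q[2],q[3],q[0]]).as_matrix()
o=p+R@[-.0003,0,.074]; print(o,proj('s8',o), R[:,2])
for dx in (-.0115,.0115):print(proj('s8',o+R@[dx,0,0]),proj('s8',o+R@[0,dx,0]))
print(proj('s8',v),proj('s8',[.5365,.1915,.088]))
im=cv2.imread('pics/s8.png')
cv2.imwrite('pics/s8y.png',cv2.resize(im[185:245,380:440],None,fx=10,fy=10,interpolation=cv2.INTER_CUBIC))
"
```

```text
[0.53697299 0.19136973 0.088     ] [0.54631839 0.22411322 0.084     ] 0.03405103162474927 -105.92940868359081
[0.53677494 0.19163582 0.088241  ] [0.53900148 0.23517258 0.08254583]
[0.52268028 0.19196324 0.15986233] [407.63789347 206.27122487] [-0.12021103 -0.3746469  -0.91934162]
[402.47671845 205.67057891] [407.15529827 201.00024051]
[412.76624845 206.8680513 ] [408.12467231 211.58790362]
[400.00939965 232.31196934] [400.13768286 232.1660645 ]
```

View pics/s8y.png

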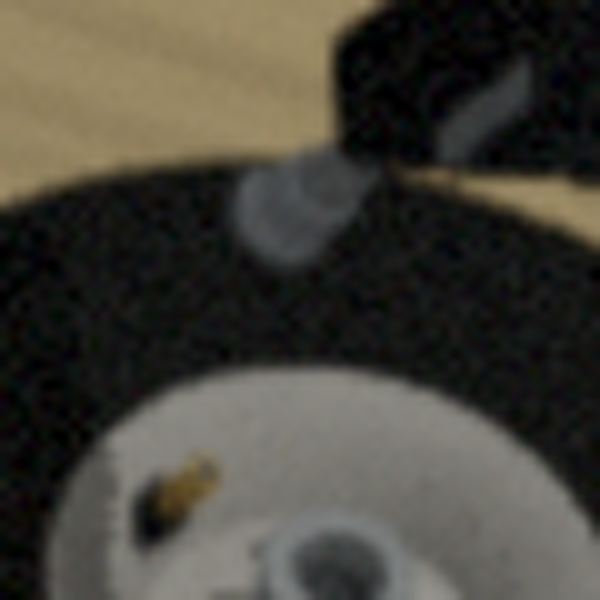

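```bash
cat > go.py <<'E'
from snap import *
import sys
Rg,zv=valveR(-105.9); V=np.array([.5368,.1915,.088])
def tgt(gap): return V+zv*(.0655+gap)-Rg@np.array([-.0003,0,0])
s=manip.get_state(); print(s['clock'],s['contact_force'].round(2),s['width'].round(4))
R=Rt(); o=s['position']+R@[-.0003,0,.0655]; e=o-V
print("seal rel valve: axial mm",(e@zv*1000).round(2),"lateral",(Rg.T@e*1000).round(2)[:2],"tilt deg",np.degrees(np.arccos(-R[:,2]@zv)).round(2))
togo(tgt(float(sys.argv[1])/1000),Rg)
E
python3 go.py 25
```

```text
Traceback (most recent call last):
  File "go.py", line 5, in <module>
    s=manip.get_state(); print(s['clock'],s['contact_force'].round(2),s['width'].round(4))
                                                                      ^^^^^^^^^^^^^^^^
AttributeError: 'float' object has no attribute 'round'
```

```bash
sed -i "s/s\['width'\].round(4)/s['width']/" go.py; python3 go.py 25
```

```text
9.55 [-0.62 -1.05 -0.25] 0.02757660641025604
seal rel valve: axial mm 74.33 lateral [-12.72 -30.76] tilt deg 1.35
shift cm [1.29 3.03 4.86]
rotvec deg [-1.3   0.33 -0.43]
```

>>> {"op": "servo_tool", "data": {
  "deltas": [0.65, 1.5, 0, -1.3, 0.3, -0.4, 0.65, 1.5, 0.5, 0, 0, 0, 0, 0, 2.2, 0, 0, 0, 0, 0, 2.2, 0, 0, 0, 0, 0, 0, 0, 0, 0, 0, 0, 0, 0, 0, 0]
}}

```text
clock: 10.15
position: [0.5518, 0.2248, 0.1708]
ee_rot: [0.051, 0.51, 0.84, -0.178]
contact_force: [0.2, 0.1, -1.4]
width: 0.0274
```

```bash
python3 go.py 13; python3 -c "
from snap import *
snap('wrist','w9');snap('scene','s9')
im=cv2.imread('pics/s9.png')
cv2.imwrite('pics/s9y.png',cv2.resize(im[185:255,370:440],None,fx=8,fy=8,interpolation=cv2.INTER_CUBIC))"
```

```text
10.15 [ 0.21  0.05 -1.43] 0.027409400556652842
seal rel valve: axial mm 24.78 lateral [-1.84  6.28] tilt deg 0.73
shift cm [ 0.21 -0.57  1.17]
rotvec deg [ 0.67 -0.3  -0.42]
10.2 [0.55164756 0.22476698 0.17072961] [ 0.05128874  0.51000726  0.84001219 -0.17788082] [ 0.3155091  -0.27628673 -2.03008843] 0.02751691460700206
10.25 [0.55171894 0.22495926 0.17108429] [ 0.05148841  0.50999366  0.84006163 -0.17762845] [ 0.77210565 -0.12068361 -1.36473032] 0.027246641868592315
```

View pics/s9y.png

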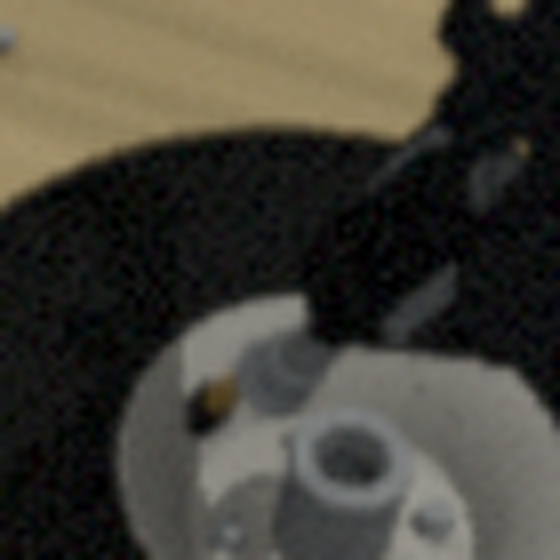

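View pics/w9.png

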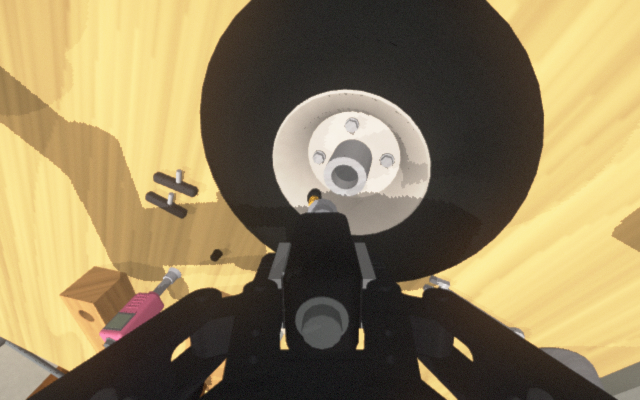

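>>> {"op": "servo_tool", "data": {
  "deltas": [0.2, -0.57, 0, 0.7, -0.3, -0.4, 0, 0, 0, 0, 0, 0, 0, 0, 0, 0, 0, 0]
}}

```text
clock: 10.55
position: [0.5466, 0.2255, 0.1742]
ee_rot: [0.051, 0.507, 0.841, -0.183]
contact_force: [-0.5, -0.2, -1.5]
width: 0.0275
```

```bash
python3 go.py 14; python3 -c "
from snap import *
snap('wrist','w10')
im=cv2.imread('pics/w10.png')
cv2.imwrite('pics/w10z.png',cv2.resize(im[170:240,280:370],None,fx=8,fy=8,interpolation=cv2.INTER_CUBIC))"
```

```text
10.55 [-0.47 -0.23 -1.45] 0.027495471119371166
seal rel valve: axial mm 27.62 lateral [-0.05  0.65] tilt deg 0.19
shift cm [ 0.   -0.05  1.36]
rotvec deg [ 0.19  0.02 -0.02]
10.6 [0.54650834 0.22550657 0.17414088] [ 0.05090606  0.50683484  0.8408859  -0.18286039] [ 0.04003924 -0.15929681 -0.23311145] 0.02746433562075982
```

View pics/w10z.png

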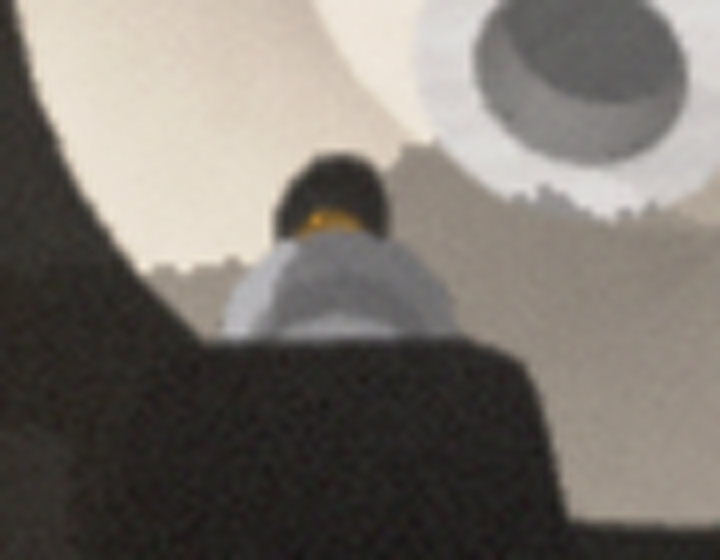

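>>> {"op": "servo_tool", "data": {
  "deltas": [0, -0.1, 0.5, 0, 0, 0, 0, 0, 0.5, 0, 0, 0, 0, 0, 0.3, 0, 0, 0, 0, 0, 0, 0, 0, 0]
}}

```text
clock: 11.0
position: [0.5441, 0.2201, 0.1616]
ee_rot: [0.051, 0.507, 0.841, -0.183]
contact_force: [-0.4, -0.3, -1.4]
width: 0.0276
```

```bash
python3 go.py 9; python3 -c "
from snap import *
snap('wrist','w11');snap('scene','s11')
im=cv2.imread('pics/w11.png');s=cv2.imread('pics/s11.png')
a=cv2.resize(im[180:240,290:350],None,fx=6.5,fy=6.5,interpolation=cv2.INTER_CUBIC)
b=cv2.resize(s[200:260,370:430],None,fx=6.5,fy=6.5,interpolation=cv2.INTER_CUBIC)
cv2.imwrite('pics/w11z.png',np.hstack([a,b]))"
```

```text
11.0 [-0.41 -0.25 -1.35] 0.0275532323962493
seal rel valve: axial mm 13.83 lateral [ 0.12 -0.48] tilt deg 0.22
shift cm [-0.01  0.07  0.48]
rotvec deg [ 0.22  0.02 -0.01]
11.05 [0.54413064 0.22018191 0.16175376] [ 0.05115941  0.50675855  0.84097284 -0.18260109] [ 0.30226243 -0.35899649 -2.4052533 ] 0.027612852845159762
11.1 [0.54437116 0.22034299 0.16199268] [ 0.05132056  0.50678661  0.84100299 -0.18233899] [ 0.58843045 -0.36765739 -1.53930334] 0.02736624505491988
```

View pics/w11z.png

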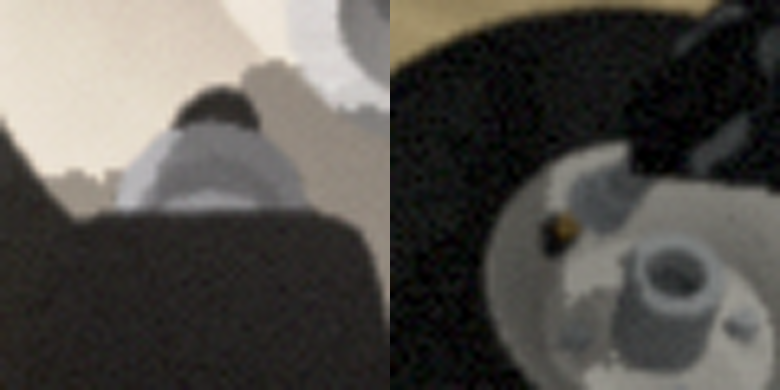

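>>> {"op": "servo_tool", "data": {
  "deltas": [0, 0, 0.3, 0, 0, 0, 0, 0, 0.3, 0, 0, 0, 0, 0, 0.2, 0, 0, 0, 0, 0, 0, 0, 0, 0]
}}

```text
clock: 11.5
position: [0.5437, 0.2173, 0.154]
ee_rot: [0.051, 0.507, 0.841, -0.182]
contact_force: [0.0, -0.1, -1.0]
width: 0.0277
```

```bash
python3 go.py 0
```

```text
11.5 [ 0.01 -0.11 -1.  ] 0.02773079786209006
seal rel valve: axial mm 5.74 lateral [-0.03  0.04] tilt deg 0.28
shift cm [0.   0.03 0.57]
rotvec deg [ 0.28  0.02 -0.03]
```

>>> {"op": "servo_tool", "data": {
  "deltas": [0, 0, 0.2, 0, 0, 0, 0, 0, 0.2, 0, 0, 0, 0, 0, 0, 0, 0, 0]
}}

```text
clock: 11.8
position: [0.5434, 0.2158, 0.15]
ee_rot: [0.051, 0.507, 0.841, -0.182]
contact_force: [-0.4, -0.2, -0.4]
width: 0.0275
```

```bash
python3 go.py 0
```

```text
11.8 [-0.37 -0.22 -0.45] 0.02747482408431612
seal rel valve: axial mm 1.41 lateral [-0.05  0.16] tilt deg 0.29
shift cm [0.   0.02 0.14]
rotvec deg [ 0.29  0.02 -0.03]
```

>>> {"op": "servo_tool", "data": {
  "deltas": [0, 0, 0.1, 0, 0, 0, 0, 0, 0, 0, 0, 0]
}}

```text
clock: 12.0
position: [0.5434, 0.2155, 0.1492]
ee_rot: [0.052, 0.507, 0.841, -0.182]
contact_force: [0.5, 1.2, -0.3]
width: 0.0274
```

```bash
python3 go.py 0
```

```text
12.0 [ 0.5   1.21 -0.3 ] 0.027447281630180922
seal rel valve: axial mm 0.59 lateral [-0.13  0.31] tilt deg 0.32
shift cm [0.01 0.   0.06]
rotvec deg [ 0.32  0.03 -0.04]
```

>>> {"op": "servo_tool", "data": {
  "deltas": [0, 0, 0.1, 0, 0, 0, 0, 0, 0, 0, 0, 0]
}}

```text
clock: 12.2
position: [0.5434, 0.2153, 0.1489]
ee_rot: [0.052, 0.507, 0.841, -0.182]
contact_force: [-1.0, 1.0, 0.9]
width: 0.0274
```

```bash
python3 go.py 0
```

```text
12.2 [-1.01  1.04  0.86] 0.027372280513348668
seal rel valve: axial mm 0.25 lateral [-0.13  0.39] tilt deg 0.36
shift cm [0.01 0.   0.02]
rotvec deg [ 0.36  0.02 -0.05]
```

>>> {"op": "servo_tool", "data": {
  "deltas": [0, 0, 0.1, 0, 0, 0, 0, 0, 0.1, 0, 0, 0]
}}

```text
clock: 12.4
position: [0.5433, 0.2149, 0.1478]
ee_rot: [0.052, 0.507, 0.841, -0.181]
contact_force: [-0.2, 1.1, 2.9]
width: 0.0274
```

```bash
python3 go.py 0
```

```text
12.4 [-0.17  1.13  2.94] 0.02741917487859103
seal rel valve: axial mm -0.98 lateral [-0.16  0.41] tilt deg 0.41
shift cm [ 0.01  0.01 -0.1 ]
rotvec deg [ 0.41  0.02 -0.07]
```

>>> {"op": "servo_tool", "data": {
  "deltas": [0, 0, 0.1, 0, 0, 0]
}}

```text
clock: 12.5
position: [0.5433, 0.2146, 0.1473]
ee_rot: [0.052, 0.507, 0.841, -0.181]
contact_force: [-1.0, 0.7, 3.7]
width: 0.0275
```

```bash
python3 go.py 0
```

```text
12.5 [-1.02  0.69  3.66] 0.027483184047394076
seal rel valve: axial mm -1.49 lateral [-0.2   0.43] tilt deg 0.44
shift cm [ 0.02  0.01 -0.15]
rotvec deg [ 0.44  0.01 -0.08]
```

>>> {"op": "servo_tool", "data": {
  "deltas": [0, 0, 0.1, 0, 0, 0]
}}

```text
clock: 12.6
position: [0.5432, 0.2145, 0.1469]
ee_rot: [0.052, 0.507, 0.841, -0.181]
contact_force: [-1.5, 2.0, 4.7]
width: 0.0277
```

```bash
python3 go.py 0; python3 -c "
from snap import *
snap('wrist','w12');snap('scene','s12')
F=[]
for i in range(8):
    eyes.get_image('scene'); s=manip.get_state(); F.append(np.r_[s['position']*1000,s['contact_force']])
print(np.array(F).round(1))
im=cv2.imread('pics/w12.png');s=cv2.imread('pics/s12.png')
a=cv2.resize(im[180:240,290:350],None,fx=6.5,fy=6.5,interpolation=cv2.INTER_CUBIC)
b=cv2.resize(s[200:260,370:430],None,fx=6.5,fy=6.5,interpolation=cv2.INTER_CUBIC)
cv2.imwrite('pics/w12z.png',np.hstack([a,b]))"; python3 go.py 0
```

```text
12.6 [-1.53  1.97  4.71] 0.02767865321663852
seal rel valve: axial mm -1.97 lateral [-0.19  0.47] tilt deg 0.47
shift cm [ 0.02  0.01 -0.2 ]
rotvec deg [ 0.47  0.01 -0.09]
12.65 [0.54318354 0.21442001 0.14681884] [ 0.05226027  0.50722014  0.84103765 -0.18069937] [-0.50348272  2.45239566  5.45700995] 0.027922408763939973
12.7 [0.54317325 0.21444168 0.14681476] [ 0.05223752  0.50720758  0.84104508 -0.18070662] [-0.72225056  1.12207332  4.89723178] 0.02756096155865508
[[ 5.432e+02  2.144e+02  1.468e+02 -2.000e-01  2.100e+00  5.000e+00]
 [ 5.432e+02  2.144e+02  1.468e+02 -5.000e-01  1.600e+00  5.100e+00]
 [ 5.432e+02  2.144e+02  1.467e+02 -1.000e+00  1.500e+00  4.800e+00]
 [ 5.432e+02  2.144e+02  1.468e+02 -4.000e-01  2.300e+00  4.800e+00]
 [ 5.432e+02  2.144e+02  1.467e+02 -1.100e+00  1.600e+00  5.200e+00]
 [ 5.432e+02  2.144e+02  1.467e+02 -1.100e+00  2.500e+00  5.600e+00]
 [ 5.432e+02  2.144e+02  1.467e+02 -9.000e-01  1.300e+00  4.600e+00]
 [ 5.432e+02  2.144e+02  1.468e+02 -1.200e+00  1.800e+00  5.300e+00]]
13.1 [-1.17  1.81  5.29] 0.027238173242950966
seal rel valve: axial mm -2.09 lateral [-0.24  0.47] tilt deg 0.46
shift cm [ 0.02  0.01 -0.21]
rotvec deg [ 0.46  0.01 -0.09]
```

View pics/w12z.png

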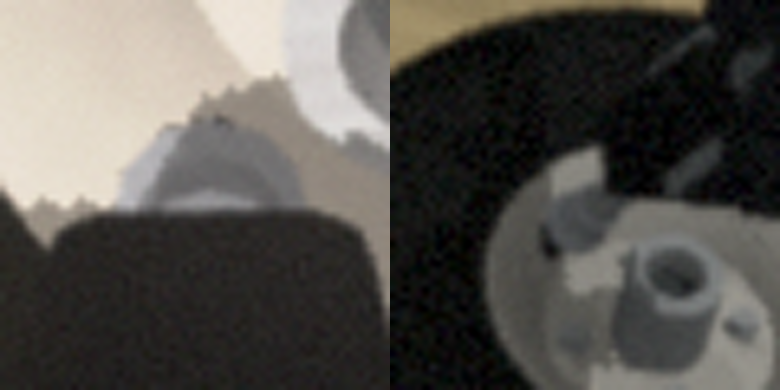

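View pics/w12.png

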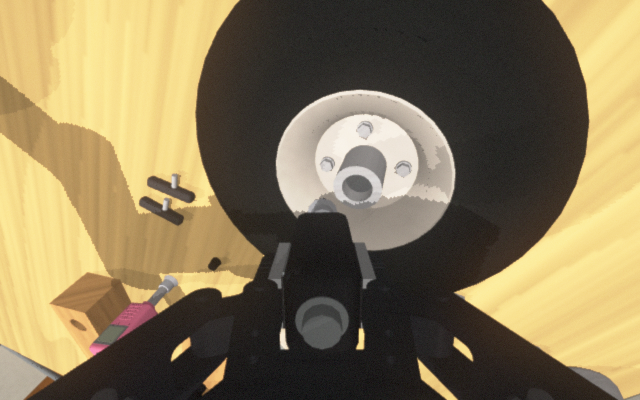

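```bash
python3 -c "
from snap import *
from h import *
P=pts('w12'); p=np.array([0.54318354,0.21442001,0.14681884]); q=[0.05226027,0.50722014,0.84103765,-0.18069937]
R=Ro.from_quat([q[1],q[2],q[3],q[0]]).as_matrix(); T=(P-p)@R*1000
print(np.median(T[318:342,312:332].reshape(-1,3),0), np.median(T[287:301,312:332].reshape(-1,3),0), [T[v,322].round(1) for v in (217,237,257)])
im=cv2.imread('pics/w12.png'); cv2.imwrite('pics/w12y.png',cv2.resize(im[140:220,310:410],None,fx=6,fy=6))
print(proj('w12',[.5458,.2238,.084]))
"
```

```text
[nan nan nan] [ 10.73770053  -0.49260611 -46.75061619] [array([19.2, -0.2,  9.8]), array([ 19. ,  -0.3, -15.9]), array([ 19.3,  -0.3, -35.5])]
[356.26413658 187.57229769]
```

View pics/w12y.png

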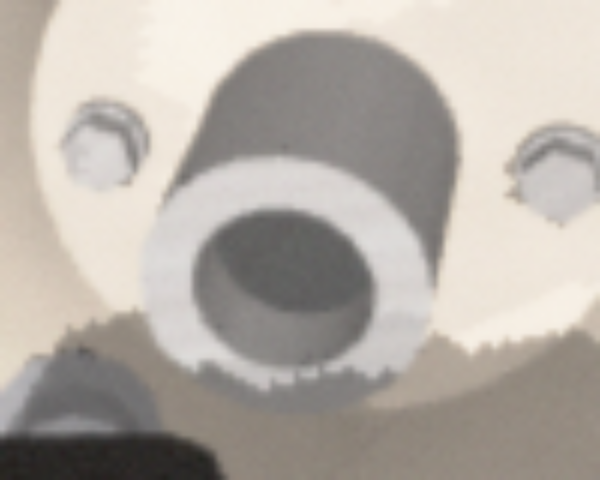

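```bash
python3 -c "
from rig import manip
s=manip.get_state(); print(s['clock'],s['contact_force']); print(manip.sign_off())"
```

```text
13.1 [-1.16826338  1.812575    5.29184653]
the job is handed in; nothing more can be done
None
```

The job is handed in at 13.1 s, with the gripper still holding the gauge's chuck on the valve. The hand-in reports no verdict, so what follows is from my own checks.

**What I did:**
- **Button:** I pushed it with closed fingers. It moved down about 4 mm, and the force then rose to about 14 N, which I took as fully in.
- **Lift:** After letting the button spring back, I gripped the gauge across its 28 mm and lifted it clear of the block.
- **Seating:** I tilted the gauge to the stem's 22° lean and lowered it onto the valve in small steps, watching the force.

**Last checks:**
- **Press on the valve:** it held steady at about 6–7 N over eight readings. The seal is squeezed roughly 2 mm, and the tool held still to about 0.1 mm.
- **Alignment:** the seal is about 0.5 mm sideways of the valve's measured centre. The tool is 0.5° off the stem line. In the scene and wrist pictures the chuck hides the brass.
- **Wheel:** the hub is within about 2 mm of where it was first measured. I did not measure the bystanders; none looked moved in the last wrist picture, and nothing was touched that I know of.

**Checks that failed or disagreed:**
- The button-depth check on the final picture gave no reading.
- The body-top depth suggested the gauge sits about 1 mm differently in the grip than when it was lifted, which is within camera noise.
- Two estimates of where the chuck's mouth sits beyond the fingertips differed: 74 mm from depth and 76.6 mm from the standing height. I used 74 mm. First contact came within about 1 mm of where that predicted.

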